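Switch the bench extraction to the red port

ROBOT

A 6-joint arm with a two-finger parallel gripper is mounted at the origin on the work surface. World frame = base frame: x ahead of the robot, y to its left, z up, the work surface at z = 0. Lengths are in m, angles in degrees, forces in N, time in s.
With the tool pointing down it reaches from about 0.4 to 0.825 m from the base axis. Payload 7 kg.
Tool frame: the origin (TCP) lies at the centre of the arm's flange, where the gripper is bolted on; the fingertips stand 178 mm ahead of it and the grasp point (between the pads) lies ahead of it (ctrl.grip_depth is the z of the grasp point in the tool frame, in m); z points along the fingers, x is the direction in which the jaws open and shut, and the axes are right-handed (so a half turn about z gives the same grasp; the last joint's range is limited). The gripper opens to 88 mm and grips with 3 to 60 N. Pads are 19 mm wide; open, the fingers measure 130 mm over their backs; the gripper's body (78 mm by 193 mm) begins 47 mm behind the grasp point.
Start: joints at [81.71, 20.546, 0.682, 0, -70.136, -16.507], TCP at [0.283, 0.613, 0.405] pointing down, gripper open.
Joint ranges: [-176.03, 176.03], [-82.01, 121.73], [-58.28, 71.71], [-173.87, 95.51], [-174.79, -0.11], [-173.66, 173.66]. Speed limits (degrees/s): [136.94, 136.94, 172.46, 180, 180, 180].

INTERFACE

Orientations are given as [roll, pitch, yaw] about the fixed x, y, z axes, in that order (R = Rz(yaw) Ry(pitch) Rx(roll)).
In Python, from plant import ctrl gives the robot as it stands.
- The arm moves only by the tool carry_out, never from a script. Its arguments are lists of equal length, an entry for each row: "linear": the shift along the tool's x, y, z in cm, a list of three; "twist": the turn about the tool's z in degrees. In form: {"linear": [[tx, ty, tz], ...], "twist": [twist, ...]}. A call has 1 to 12 rows; each row is the pose to reach, as a shift and turn from the pose measured when the call began, along the tool's axes at that moment; what a row does not reach only later rows make up. A row lasts 1/12 s, in which the tool goes at most 41.7 mm and 7.16 degrees, less where a joint would pass 70% of its speed; a pose out of reach is approached as far as the arm can. A call with a gripper value outside its range is refused whole. "fingers" is the gripper's target within -1 to 1 (fully open at 1, half-way at 0, shut at -1), set as the call begins (left out, the last holds). The fingers move at their own pace and stop on an object; the grip force is fixed at half the most. Time passes only in rows, so rows that repeat a pose let the fingers close. It gives the time, the measured TCP pose, the force and the opening at its end, in the units of the state.
- ctrl.get_obs(): the state, without advancing time (a new reading comes with each control period).
- ctrl.snapshot(name): name is "side" or "top" or "wrist"; returns the picture (400x640x3 uint8, blue, green, red); there is no depth.
- ctrl.camera_params(name): a dict with "fovy" (degrees; the focal length in pixels is half the picture's height over the tangent of half this angle, whatever the lens; pixels are square), "cx", "cy" (the principal point, pixels), "eye" and "rotation" of the camera in the world; the wrist camera has in their place "T_tool_cam" (4x4, takes a point from camera to tool coordinates, whose origin is the TCP and whose axes are the tool frame's). Camera axes: x right, y down, z forward; pixel columns grow to the right and rows downward; lengths in m; the calibration is good to about 2 mm. The wrist camera is an equidistant fisheye: a pixel r from the principal point sees the ray r / f radians off the axis. A picture is of the moment at which its call begins: read the wrist's pose just before it. camera_params takes no time and is no camera call.
- ctrl.close_job(): hands the job in, once; it reports no verdict.
The state is a dict: "clock": time; "joint_pos": joint angles; "qvel": joint speeds; "tau": joint torques, N m; "tool_pos": TCP position; "orientation": TCP orientation; "force": force on the tool from outside, world axes, zero at the start; "moment": the same for the moment, N m; "opening": finger opening in m.
Only numpy, scipy, OpenCV 4.12 (cv2) and the standard library are available. Lean on these libraries where they do the work, as an engineer would, in place of code of your own. Each camera call takes 0.05 s, during which the arm holds its last target.

TASK

Switch the extraction distributor on the bench to the port with the red stud: lift the black knob until the yellow pointer is out of its notch, turn it the shorter way round to the red stud, and let it down so that the pointer sits fully home in that notch, then let go. Feel your way and never force the pointer or anything else hard against the notched ring or its lip, and leave the glue bottle, the jar and the screwdriver alone.

Things in the scene. Friction and masses are not known exactly. Their poses are not given: they have to be found in the camera images.
- selector: the fixed distributor: a grey drum 210 mm across, 30 mm high, with eight capped spigots sticking out sideways to 134 mm from its axis. Origin: centre of its underside on the bench; z is the selector's axis. It may stand at any yaw. Eight notch directions lie 45 deg apart around z, the first along its +x
- ring: fixed notched ring on the drum, same axis and yaw; origin on the axis, 30 mm above the bench. A dark wall (radius 69 to 73 mm, top 75 mm above the bench) holds aluminium blocks (radius 46 to 58 mm) with eight radial notches 13 mm wide between them and, above these, an inward rubber lip (radius 60 to 70 mm). It marks easily: anything bearing on it with over 15 N (1.5 kg) spoils it
- pointer (a joint): angle of the yellow pointer (round bar 10 mm thick, from the hub out to radius 66 mm) from the selector's +x, counter-clockwise seen from above, rad; endless: values 2 pi apart are the same place. Starts home in the notch at 0. Turns against a steady drag of about 0.15 N m and stays where it is left
- lift (a joint): how far pointer and knob are lifted, m: 0 = fully home (down), at most 0.03. Spring and weight pull it down with about 6 N at the bottom, 11 N at 20 mm. The round pointer centres itself in a notch when let down within about 3 deg of its middle; else it rests on the blocks, 6 mm or more up, and drops in when turned on under its own load
- pointer_tip (a point): outer end of the yellow pointer, 66 mm from the axis, 43 mm above the bench when home. It runs above the blocks and below the lip; their height in the wall is an adjustment that differs each time and no reading gives: the pointer clears the blocks when lifted 6 to 18 mm and touches the lip just 3 mm higher. Feel for the lip with a light touch (it is stiff: 3 to 10 N per mm), come back 1.5 mm, turn
- knob_grip (a point): on the axis in the black six-sided knob, 102 mm above the bench when home; the knob is 44 mm across flats, 80 to 116 mm above the bench. This point's x axis is normal to one pair of flats (yellow bar on top; its dot end is +x). A springy coupling (1.5 N m per rad, stops at 0.3 rad) drives the pointer; turning, the knob runs about 0.1 rad ahead of it, and it springs back when let go
- red_stud: red round stud, 16 mm across and 34 mm high, fixed on the drum's top at 88 mm from the axis, marking the wanted notch; origin at the centre of its underside. It lies at 45, 90 or 135 deg to either side of the pointer's start; five like white studs mark the other ports
- glue: white glue bottle, 52 mm across, 120 mm high, loose; origin under its centre
- wax: low amber jar, 68 mm across, 55 mm high, loose; origin under its centre
- driver: screwdriver with a red handle, about 200 mm long, lying loose on the bench; origin under its middle

How it is judged:
By the outcome, as a careful person would: the job done as asked, in the order asked, and still so for the second after the job is handed in, with the robot touching nothing.
It also fails if it takes over 67 s, if anything falls off the work surface, if the arm or the gripper's body presses on something with over 40 N, if the wrist force passes 120 N, or if a joint passes its speed limit or range.

## Working session

There is one attempt and no reset: what is moved stays moved. The work goes in short steps, Python scripts to look and compute and a tool call to move; the robot and the scene stay as the last step left them, time stands still between calls to the robot, and variables do not carry over. Pictures are saved under pics/ and viewed, and the job is handed in when it is done.

Besides the shell and the picture viewer there is one more tool, called in YAML: its name, and indented under it one key for each argument. carry_out: Moves the arm, as the interface text tells. Its arguments: {"type":"object","properties":{"linear":{"type":"array","items":{"type":"array","items":{"type":"number"}}},"twist":{"type":"array","items":{"type":"number"}},"fingers":{"type":"number"}},"required":["linear","twist"]}

```bash
mkdir -p pics; python3 - <<'E'
from plant import ctrl
import cv2
o=ctrl.get_obs();print(o,ctrl.grip_depth)
for n in ["top","side","wrist"]:
    cv2.imwrite(f"pics/{n}0.png",ctrl.snapshot(n));print(n,ctrl.camera_params(n))
E
```

```text
{'clock': 0.0, 'joint_pos': array([ 8.17110783e+01,  2.05903525e+01,  6.33207419e-01, -2.01455584e-02,
       -7.01356980e+01, -1.65077863e+01]), 'qvel': array([ 0.04292706, -0.02785589,  0.04720035, -0.04240666, -0.03264381,
        0.04836522]), 'tau': array([ 1.38869789e-03, -5.82719314e+01,  2.93048644e+01,  6.99741885e+00,
        6.85591658e-03, -1.58814692e-04]), 'tool_pos': array([0.28300362, 0.61258617, 0.40373028]), 'orientation': array([-1.79991774e+02, -9.43978205e-02, -1.14803575e+02]), 'force': array([-0.50754957, -0.18031306,  0.06156925]), 'moment': array([-0.04323727,  0.01240007, -0.00462133]), 'opening': 0.08755603520225409} 0.1593
top {'fovy': 49.22436794601884, 'cx': 314.6823659466219, 'cy': 197.6059646685045, 'eye': array([0.43870323, 0.10835671, 1.34399344]), 'rotation': array([-174.18229554,    0.26277473,  -91.1340274 ])}
side {'fovy': 54.09171079229573, 'cx': 322.2524819225024, 'cy': 202.22925253948785, 'eye': array([ 0.49433718, -0.74859138,  0.63797124]), 'rotation': array([-122.43127298,   -0.89074834,   -4.0659934 ])}
wrist {'fovy': 65.70646984690485, 'cx': 318.11155230351864, 'cy': 202.38452668444222, 'T_tool_cam': array([[ 9.99999315e-01,  9.33021097e-04, -7.06150959e-04,
        -2.43912490e-03],
       [-7.17392754e-04,  9.65624815e-01,  2.59938841e-01,
        -6.99237333e-02],
       [ 9.24405312e-04, -2.59938157e-01,  9.65624824e-01,
         1.95444349e-02],
       [ 0.00000000e+00,  0.00000000e+00,  0.00000000e+00,
         1.00000000e+00]])}
```

```bash
ls . pics
```

```text
.:
pics

pics:
side0.png
top0.png
wrist0.png
```

View pics/top0.png

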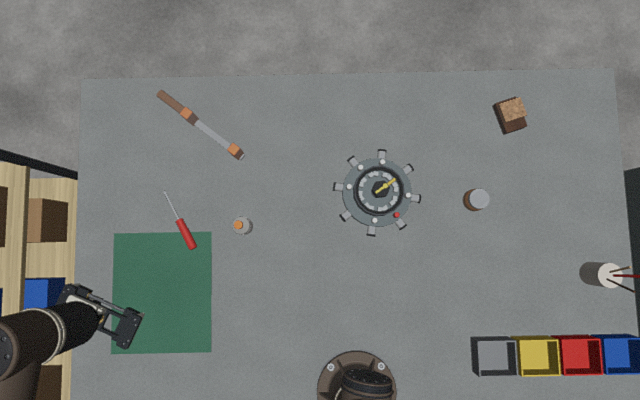

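View pics/side0.png

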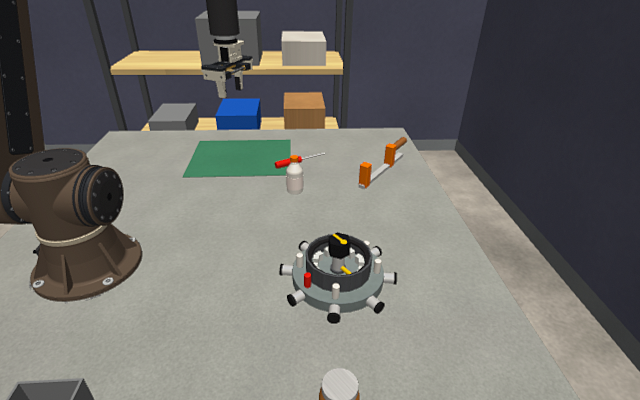

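View pics/wrist0.png

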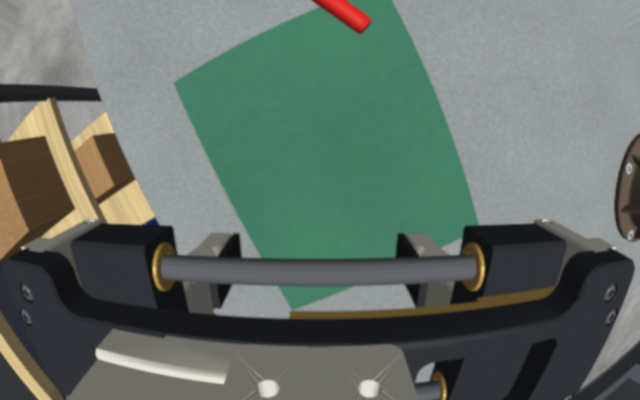

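```bash
python3 - <<'E'
import cv2
a=cv2.imread("pics/top0.png")
print(a.shape)
E
```

```text
(400, 640, 3)
```

The top view shows the selector at about (380,190), the red stud at (396,215), glue at (242,225) and the jar at (477,199). Next I enlarge the crops.

```bash
python3 - <<'E'
import cv2
a=cv2.imread("pics/top0.png")
cv2.imwrite("pics/topc.png",cv2.resize(a[140:245,325:430],(735,735)[:2],interpolation=cv2.INTER_CUBIC)[:600*2][:735])
c=cv2.resize(a[145:240,330:425],(600,600),interpolation=cv2.INTER_CUBIC);cv2.imwrite("pics/topc1.png",c)
b=cv2.imread("pics/side0.png")
cv2.imwrite("pics/sidec1.png",cv2.resize(b[220:330,270:405],None,fx=5.4,fy=5.4,interpolation=cv2.INTER_CUBIC))
E
```

```text
(no output)
```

View pics/topc1.png

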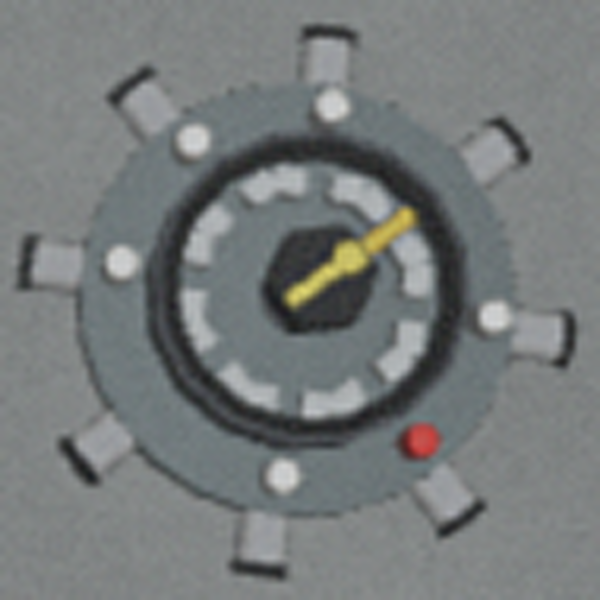

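View pics/sidec1.png

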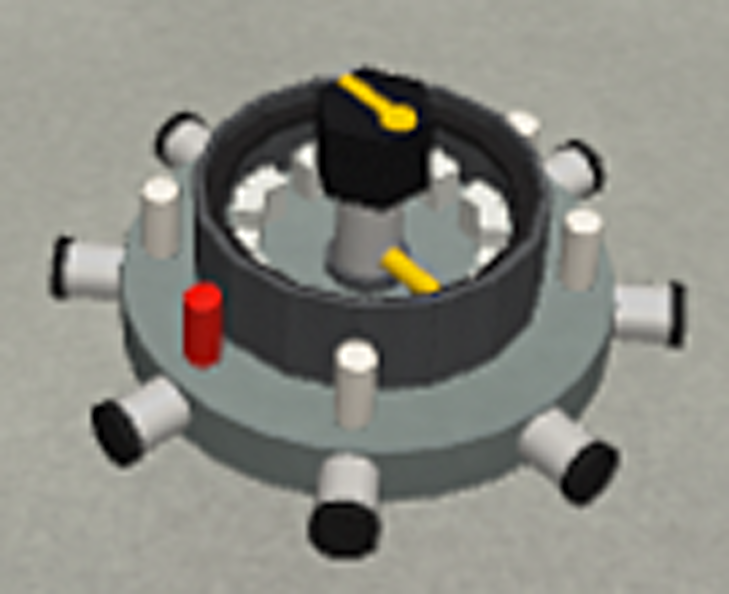

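```bash
cat > h.py <<'E'
import numpy as np
from plant import ctrl
from scipy.spatial.transform import Rotation as R
from scipy.optimize import least_squares
def proj(name,P):
    c=ctrl.camera_params(name); f=200/np.tan(np.radians(c['fovy']/2))
    Rm=R.from_euler('xyz',c['rotation'],degrees=True).as_matrix()
    q=(np.atleast_2d(P)-c['eye'])@Rm
    return np.c_[c['cx']+f*q[:,0]/q[:,2], c['cy']+f*q[:,1]/q[:,2]]
E
python3 - <<'E'
from h import *
t=lambda p:(np.array(p,float)+.5)/(600/95)-.5+[330,145]
s=lambda p:(np.array(p,float)+.5)/5.4-.5+[270,220]
# studs by k (45deg steps from pointer, ccw): top view
top={-1:(494,313),-2:(422,438),-3:(283,474),3:(120,262),2:(192,138),1:(332,105)}
side={-1:None,-2:(203,295),-3:None}
side={-2:(203,295),-1:(357,350),-3:(159,187)}
side[1]=(584,218) # guess
def mod(p,ks):
    x,y,a=p; return np.array([[x+.088*np.cos(a+k*np.pi/4),y+.088*np.sin(a+k*np.pi/4),.064] for k in ks])
def mk(use):
    def f(p):
        r=[]
        if 't' in use: r.append((proj('top',mod(p,top))-[t(v) for v in top.values()]).ravel())
        if 's' in use: r.append((proj('side',mod(p,sd))-[s(v) for v in sd.values()]).ravel())
        return np.concatenate(r)
    return f
a0=np.radians(-55)
for a0 in (-.95,):
  for use in('t',):
    q=least_squares(mk(use),[.5,-.02,a0]);print(use,q.x,np.degrees(q.x[2]),q.cost)
x=q.x
for k in range(-3,5): print(k,((proj('side',mod(x,[k]))[0]-[270,220]+.5)*5.4-.5).round())
E
```

```text
t [ 0.58761846 -0.07607105 -0.94767405] -54.2977231582278 0.08510074177280255
-3 [162. 184.]
-2 [205. 290.]
-1 [359. 349.]
0 [523. 314.]
1 [585. 214.]
2 [522. 117.]
3 [383.  72.]
4 [240.  97.]
```

```bash
python3 - <<'E'
from h import *
t=lambda p:(np.array(p,float)+.5)/(600/95)-.5+[330,145]
s=lambda p:(np.array(p,float)+.5)/5.4-.5+[270,220]
top={-1:(494,313),-2:(422,438),-3:(283,474),3:(120,262),2:(192,138),1:(332,105)}
sd={-2:(203,295),-1:(357,350),-3:(159,187),1:(584,218)}
def mod(p,ks):
    x,y,a=p; return np.array([[x+.088*np.cos(a+k*np.pi/4),y+.088*np.sin(a+k*np.pi/4),.064] for k in ks])
f=lambda p:np.concatenate([(proj('top',mod(p,top))-[t(v) for v in top.values()]).ravel(),(proj('side',mod(p,sd))-[s(v) for v in sd.values()]).ravel()])
q=least_squares(f,[.58,-.07,-.95]);print(q.x,np.degrees(q.x[2]),q.fun.round(2))
o=ctrl.get_obs();M=R.from_euler('xyz',o['orientation'],degrees=True).as_matrix()
print(100*M.T@(np.r_[q.x[:2],.404]-o['tool_pos']),o['orientation'])
E
```

```text
[ 0.58713626 -0.07674582 -0.94746623] -54.28581601490797 [ 0.26  0.33  0.37  0.18  0.2   0.18  0.26  0.03  0.28  0.28  0.03 -0.06
  0.17 -0.66  0.17  0.01  0.37 -0.39 -0.03 -0.54]
[ 49.82252585 -56.5215705    0.06750095] [-1.79990109e+02 -7.31872981e-02 -1.14802289e+02]
```

carry_out:
  linear:
    - [2.5,-2.8,0]
    - [5.5,-6.2,0]
    - [8.3,-9.4,0]
    - [11,-12.5,0]
    - [13.8,-15.6,0]
    - [16.5,-18.7,0]
    - [19.3,-21.8,0]
    - [22,-25,0]
    - [24.8,-28.1,0]
    - [27.5,-31.2,0]
    - [30.2,-34.3,0]
    - [33,-37.4,0]
  twist: [0,0,0,0,0,0,0,0,0,0,0,0]
  fingers: 1

```text
clock: 1.15
tool_pos: [0.4832, 0.1569, 0.4046]
orientation: [-180.0, -0.0, -114.8]
force: [0.5, 0.5, -0.7]
opening: 0.0877
```

```bash
python3 - <<'E'
from h import *
o=ctrl.get_obs();M=R.from_euler('xyz',o['orientation'],degrees=True).as_matrix()
print(o['clock'],o['joint_pos'],100*M.T@(np.r_[.5871,-.0767,.404]-o['tool_pos']),o['orientation'])
E
```

```text
1.15 [ 4.01842042e+01  4.70430768e+00 -2.00236642e+01  3.97220220e-02
 -6.53038947e+01  2.50215306e+01] [ 16.85296267 -19.22346846   0.08187163] [-1.79980787e+02 -4.41408261e-02 -1.14777667e+02]
```

carry_out:
  linear:
    - [2,-2.3,0]
    - [4.5,-5.2,0]
    - [7.2,-8.2,0]
    - [10,-11.4,0]
    - [12.7,-14.5,0]
    - [15,-17.2,0]
    - [16.5,-18.8,0]
    - [16.85,-19.2,0]
    - [16.85,-19.2,0]
    - [16.85,-19.2,0]
  twist: [0,0,0,0,0,0,-0.3,-0.5,-0.5,-0.5]

```text
clock: 1.98
tool_pos: [0.5867, -0.0766, 0.4044]
orientation: [180.0, -0.1, -114.3]
force: [-0.5, 1.3, 0.2]
opening: 0.0877
```

```bash
python3 - <<'E'
from h import *
import cv2
o=ctrl.get_obs();M=R.from_euler('xyz',o['orientation'],degrees=True).as_matrix()
print(o['clock'],o['joint_pos'],100*M.T@(np.r_[.5871,-.0767,.404]-o['tool_pos']),o['orientation'],o['force'])
im=ctrl.snapshot('wrist');cv2.imwrite('pics/w1.png',im)
c=ctrl.camera_params('wrist');f=200/np.tan(np.radians(c['fovy']/2));T=c['T_tool_cam']
def wp(P):
    pt=(P-o['tool_pos'])@M; pc=(pt-T[:3,3])@T[:3,:3]
    th=np.arctan2(np.hypot(pc[0],pc[1]),pc[2]);ph=np.arctan2(pc[1],pc[0])
    return np.array([c['cx']+f*th*np.cos(ph),c['cy']+f*th*np.sin(ph)])
x,y,a=.5871,-.0767,-.9475
big=im.copy()
for k in range(-3,4):
    u=wp(np.array([x+.088*np.cos(a+k*np.pi/4),y+.088*np.sin(a+k*np.pi/4),.064]));cv2.circle(big,tuple(int(round(v)) for v in u),2,(255,0,255),-1);print(k,u)
u=wp(np.array([x,y,.116]));print('knob top',u);cv2.circle(big,tuple(int(round(v)) for v in u),3,(255,0,255),-1)
for k in range(6):
    u=wp(np.array([x+.0254*np.cos(a+(k+.5)*np.pi/3),y+.0254*np.sin(a+(k+.5)*np.pi/3),.116]));cv2.circle(big,tuple(int(round(v)) for v in u),2,(0,255,0),-1)
cv2.imwrite('pics/w1o.png',cv2.resize(big,(800,500)))
E
```

```text
1.9833 [ 1.14849505e+01  1.27869035e+01 -1.02331762e+01  3.59217219e-02
 -6.70395477e+01  5.41591142e+01] [-0.01166478 -0.04117643  0.03572869] [ 1.79971018e+02 -6.17173381e-02 -1.14341890e+02] [-0.45952635  1.26648989  0.17982023]
-3 [339.94448925 259.72600401]
-2 [388.33186501 225.71272718]
-1 [399.6809409  166.44372321]
0 [362.98715979 114.93509714]
1 [297.95466025 105.99868101]
2 [247.69746794 146.37969885]
3 [242.8061884  207.48082783]
knob top [320.57682621 199.18595677]
```

View pics/w1o.png

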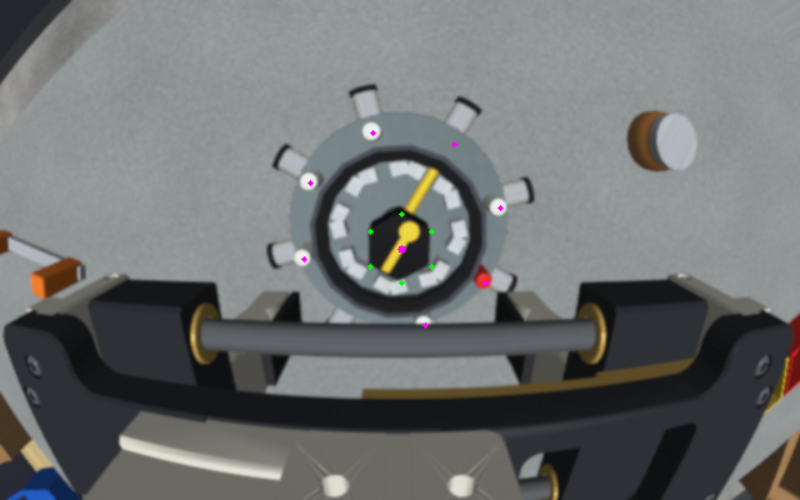

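The wrist view agrees with the fit: studs and knob hexagon match the overlay within about 2–3 mm, with jaws across the left and right flats and the red stud at (485,280). I descend over the knob.

carry_out:
  linear:
    - [0,0,1]
    - [0,0,3]
    - [0,0,5.5]
    - [0,0,8]
    - [0,0,10.5]
    - [0,0,12.2]
    - [0,0,13.3]
    - [0,0,13.9]
    - [0,0,14.1]
    - [0,0,14.1]
    - [0,0,14.1]
  twist: [0,0,0,0,0,0,0,0,0,0,0]

```text
clock: 2.95
tool_pos: [0.5869, -0.0759, 0.2646]
orientation: [-179.9, -0.0, -114.3]
force: [-0.0, -0.1, -0.3]
opening: 0.0876
```

```bash
python3 - <<'E'
from h import *
import cv2
o=ctrl.get_obs();print(o['clock'],o['tool_pos'],o['orientation'],o['force'],o['moment'])
im=ctrl.snapshot('wrist')[60:300,160:480];a=ctrl.snapshot('side')[170:320,260:420]
cv2.imwrite('pics/w2.png',cv2.resize(im,None,fx=2,fy=2));cv2.imwrite('pics/s2.png',cv2.resize(a,None,fx=4,fy=4))
E
```

```text
2.95 [ 0.58689713 -0.07590417  0.26460019] [-1.79929275e+02 -5.51389099e-03 -1.14252114e+02] [-0.02222497 -0.14227382 -0.34285116] [ 0.04074079 -0.03422173 -0.0233665 ]
```

View pics/w2.png

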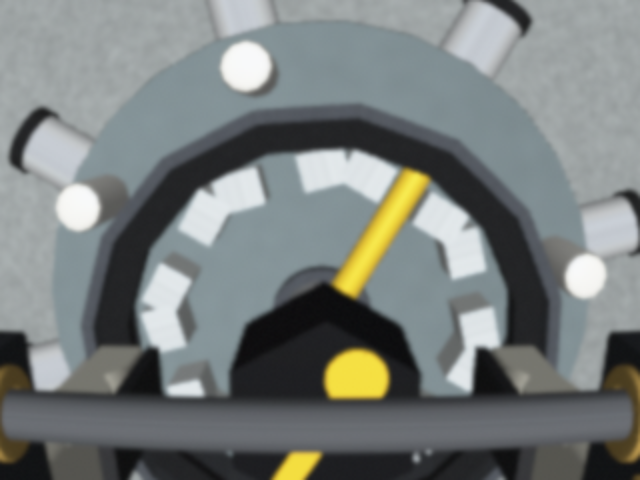

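View pics/s2.png

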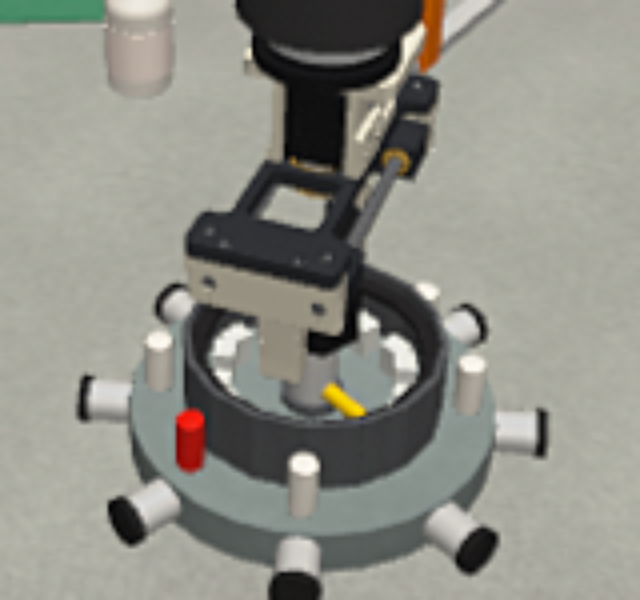

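The wrist view shows the knob centred between the fingers (about x=325 of 640), and the side view shows the tips clear of the wall. Closing now.

carry_out:
  linear:
    - [0,0,0]
    - [0,0,0]
    - [0,0,0]
    - [0,0,0]
    - [0,0,0]
    - [0,0,0]
    - [0,0,0]
    - [0,0,0]
    - [0,0,0]
    - [0,0,0]
  twist: [0,0,0,0,0,0,0,0,0,0]
  fingers: -1

```text
clock: 3.88
tool_pos: [0.5867, -0.0765, 0.2648]
orientation: [-179.9, -0.0, -114.3]
force: [-0.8, -4.4, 1.7]
opening: 0.0438
```

```bash
cat > o.py <<'E'
from plant import ctrl
import numpy as np
np.set_printoptions(precision=4,suppress=True)
o=ctrl.get_obs()
for k in ['clock','tool_pos','orientation','force','moment','opening','joint_pos']:print(k,o[k])
E
python3 o.py
```

```text
clock 3.8833
tool_pos [ 0.5867 -0.0765  0.2648]
orientation [-179.9273   -0.0316 -114.2768]
force [-0.8063 -4.4275  1.7066]
moment [-1.5748  0.4074  0.0304]
opening 0.043849419696261195
joint_pos [ 11.5143  19.9809 -20.291    0.0894 -49.6875  54.1511]
```

carry_out:
  linear:
    - [0,0,-0.1]
    - [0,0,-0.2]
    - [0,0,-0.3]
    - [0,0,-0.4]
    - [0,0,-0.5]
    - [0,0,-0.6]
    - [0,0,-0.7]
    - [0,0,-0.7]
    - [0,0,-0.7]
    - [0,0,-0.7]
  twist: [0,0,0,0,0,0,0,0,0,0]

```text
clock: 4.72
tool_pos: [0.5865, -0.0765, 0.2717]
orientation: [-179.9, -0.0, -114.3]
force: [0.6, -3.5, -7.9]
opening: 0.0441
```

```bash
python3 o.py
```

```text
clock 4.7167
tool_pos [ 0.5865 -0.0765  0.2717]
orientation [-179.9492   -0.0422 -114.2795]
force [ 0.6159 -3.5344 -7.9343]
moment [-1.2113 -0.4732  0.0245]
opening 0.04411012464150471
joint_pos [ 11.5148  19.5288 -19.8919   0.0828 -50.5629  54.1532]
```

carry_out:
  linear:
    - [0,0,-0.05]
    - [0,0,-0.1]
    - [0,0,-0.1]
    - [0,0,-0.1]
  twist: [0,0,0,0]

```text
clock: 5.05
tool_pos: [0.5865, -0.0765, 0.2727]
orientation: [-179.9, -0.0, -114.3]
force: [0.9, -3.2, -8.2]
opening: 0.0437
```

carry_out:
  linear:
    - [0,0,-0.05]
    - [0,0,-0.1]
    - [0,0,-0.1]
    - [0,0,-0.1]
  twist: [0,0,0,0]

```text
clock: 5.38
tool_pos: [0.5865, -0.0765, 0.2737]
orientation: [-179.9, -0.0, -114.3]
force: [1.0, -3.4, -8.2]
opening: 0.0439
```

carry_out:
  linear:
    - [0,0,-0.04]
    - [0,0,-0.08]
    - [0,0,-0.08]
    - [0,0,-0.08]
  twist: [0,0,0,0]

```text
clock: 5.72
tool_pos: [0.5865, -0.0765, 0.2746]
orientation: [-179.9, -0.0, -114.3]
force: [1.5, -3.1, -8.7]
opening: 0.044
```

carry_out:
  linear:
    - [0,0,-0.04]
    - [0,0,-0.08]
    - [0,0,-0.08]
    - [0,0,-0.08]
  twist: [0,0,0,0]

```text
clock: 6.05
tool_pos: [0.5865, -0.0765, 0.2753]
orientation: [-179.9, -0.0, -114.3]
force: [1.4, -3.6, -9.0]
opening: 0.0439
```

carry_out:
  linear:
    - [0,0,-0.04]
    - [0,0,-0.08]
    - [0,0,-0.08]
    - [0,0,-0.08]
  twist: [0,0,0,0]

```text
clock: 6.38
tool_pos: [0.5865, -0.0764, 0.2761]
orientation: [-179.9, -0.0, -114.3]
force: [1.4, -3.6, -8.6]
opening: 0.0437
```

carry_out:
  linear:
    - [0,0,-0.04]
    - [0,0,-0.08]
    - [0,0,-0.08]
    - [0,0,-0.08]
  twist: [0,0,0,0]

```text
clock: 6.72
tool_pos: [0.5865, -0.0765, 0.2769]
orientation: [-180.0, -0.0, -114.3]
force: [2.0, -3.4, -9.1]
opening: 0.044
```

carry_out:
  linear:
    - [0,0,-0.04]
    - [0,0,-0.08]
    - [0,0,-0.08]
    - [0,0,-0.08]
  twist: [0,0,0,0]

```text
clock: 7.05
tool_pos: [0.5864, -0.0765, 0.2778]
orientation: [-180.0, -0.0, -114.3]
force: [1.3, -3.1, -9.5]
opening: 0.0438
```

carry_out:
  linear:
    - [0,0,-0.04]
    - [0,0,-0.08]
    - [0,0,-0.08]
    - [0,0,-0.08]
  twist: [0,0,0,0]

```text
clock: 7.38
tool_pos: [0.5865, -0.0764, 0.2786]
orientation: [-179.9, -0.0, -114.3]
force: [2.0, -3.9, -10.1]
opening: 0.044
```

carry_out:
  linear:
    - [0,0,-0.03]
    - [0,0,-0.06]
    - [0,0,-0.06]
    - [0,0,-0.06]
  twist: [0,0,0,0]

```text
clock: 7.72
tool_pos: [0.5865, -0.0765, 0.2792]
orientation: [-180.0, -0.0, -114.3]
force: [2.0, -3.1, -9.3]
opening: 0.0435
```

carry_out:
  linear:
    - [0,0,-0.04]
    - [0,0,-0.08]
    - [0,0,-0.08]
    - [0,0,-0.08]
  twist: [0,0,0,0]

```text
clock: 8.05
tool_pos: [0.5864, -0.0765, 0.2798]
orientation: [-180.0, -0.0, -114.3]
force: [3.1, -3.9, -14.0]
opening: 0.0437
```

Light lip touch at TCP z of about 0.2793 (force jumped by 4 N). I come back to about 0.2778.

carry_out:
  linear:
    - [0,0,0.1]
    - [0,0,0.2]
    - [0,0,0.2]
    - [0,0,0.2]
    - [0,0,0.2]
  twist: [0,0,0,0,0]

```text
clock: 8.47
tool_pos: [0.5865, -0.0765, 0.2779]
orientation: [-180.0, -0.0, -114.3]
force: [1.0, -2.8, -10.1]
opening: 0.0436
```

```bash
python3 o.py
```

```text
clock 8.4667
tool_pos [ 0.5865 -0.0765  0.2779]
orientation [-179.9566   -0.0402 -114.2872]
force [  0.9655  -2.7521 -10.1178]
moment [-1.1856 -0.7318 -0.027 ]
opening 0.04357549726330597
joint_pos [ 11.514   19.1289 -19.5232   0.0743 -51.3362  54.1525]
```

carry_out:
  linear:
    - [0,0,0]
    - [0,0,0]
    - [0,0,0]
    - [0,0,0]
    - [0,0,0]
    - [0,0,0]
    - [0,0,0]
    - [0,0,0]
    - [0,0,0]
  twist: [1,2.5,4.5,7,10,13,15,15,15]

```text
clock: 9.22
tool_pos: [0.5867, -0.0763, 0.2781]
orientation: [-179.9, 0.0, -129.2]
force: [2.6, -2.3, -10.3]
opening: 0.0439
```

```bash
python3 o.py
```

```text
clock 9.2167
tool_pos [ 0.5867 -0.0763  0.2781]
orientation [-179.9194    0.0109 -129.2381]
force [  2.5669  -2.2934 -10.331 ]
moment [-0.7006 -1.0487  0.1629]
opening 0.0439482238923181
joint_pos [ 11.5222  19.1197 -19.5034   0.0711 -51.3175  39.1953]
```

carry_out:
  linear:
    - [0,0,0.02]
    - [0,0,0.02]
    - [0,0,0.02]
    - [0,0,0.02]
    - [0,0,0.02]
    - [0,0,0.02]
    - [0,0,0.02]
    - [0,0,0.02]
    - [0,0,0.02]
    - [0,0,0.02]
    - [0,0,0.02]
    - [0,0,0.02]
  twist: [2,5,9,13,17,21,25,29,32.5,35,35,35]

```text
clock: 10.22
tool_pos: [0.5871, -0.0762, 0.2782]
orientation: [-179.9, 0.1, -164.1]
force: [3.6, -1.5, -9.8]
opening: 0.0438
```

```bash
python3 o.py
```

```text
clock 10.2167
tool_pos [ 0.5871 -0.0762  0.2782]
orientation [-179.9283    0.1287 -164.0982]
force [ 3.5709 -1.5139 -9.8203]
moment [-0.6768 -1.7664  0.1159]
opening 0.04377087502013549
joint_pos [ 11.5336  19.1268 -19.4832   0.0792 -51.2562   4.3187]
```

carry_out:
  linear:
    - [0,0,0.04]
    - [0,0,0.04]
    - [0,0,0.05]
    - [0,0,0.05]
    - [0,0,0.05]
    - [0,0,0.05]
    - [0,0,0.05]
    - [0,0,0.05]
    - [0,0,0.05]
    - [0,0,0.05]
    - [0,0,0.05]
    - [0,0,0.05]
  twist: [2,5,9,13,17,21,25,29,32.5,35,35,35]

```text
clock: 11.22
tool_pos: [0.5876, -0.0763, 0.278]
orientation: [180.0, 0.2, 161.0]
force: [4.3, -2.9, -9.4]
opening: 0.0439
```

```bash
python3 o.py
```

```text
clock 11.2167
tool_pos [ 0.5876 -0.0763  0.278 ]
orientation [179.9752   0.2286 161.0346]
force [ 4.2529 -2.9385 -9.4311]
moment [-1.3861 -1.8994  0.1715]
opening 0.04388624991718506
joint_pos [ 11.5245  19.1543 -19.4806   0.1215 -51.1557 -30.5659]
```

carry_out:
  linear:
    - [0,0,0.02]
    - [0,0,0.02]
    - [0,0,0.02]
    - [0,0,0.02]
    - [0,0,0.02]
    - [0,0,0.02]
    - [0,0,0.02]
    - [0,0,0.02]
  twist: [2,4.5,7,9,10.5,11,11,11]

```text
clock: 11.88
tool_pos: [0.5878, -0.0764, 0.278]
orientation: [179.9, 0.2, 150.2]
force: [2.9, -3.6, -11.2]
opening: 0.044
```

```bash
python3 o.py;python3 - <<'E'
from h import *
import cv2
im=ctrl.snapshot('wrist')[60:300,160:480];a=ctrl.snapshot('side')[170:320,260:420];b=ctrl.snapshot('top')[140:245,325:430]
cv2.imwrite('pics/w3.png',cv2.resize(im,None,fx=2,fy=2));cv2.imwrite('pics/s3.png',np.hstack([cv2.resize(a,(426,400)),cv2.resize(b,(370,400))]))
E
```

```text
clock 11.8833
tool_pos [ 0.5878 -0.0764  0.278 ]
orientation [179.9368   0.247  150.157 ]
force [  2.8559  -3.5644 -11.2253]
moment [-1.601  -1.6923  0.1038]
opening 0.04402597977673113
joint_pos [ 11.5177  19.1679 -19.4822   0.1486 -51.1229 -41.4536]
```

View pics/w3.png

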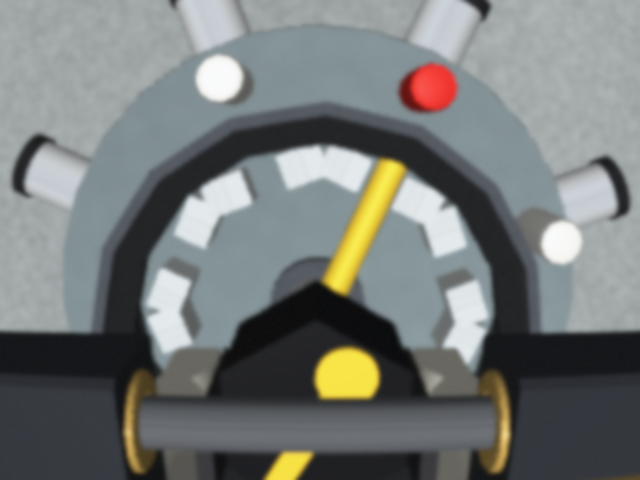

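View pics/s3.png

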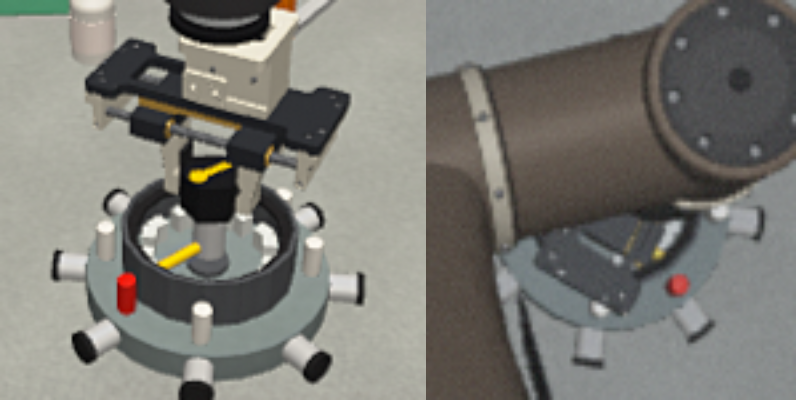

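```bash
cat > ov.py <<'E'
from h import *
import cv2,sys
lift=float(sys.argv[1])
o=ctrl.get_obs();M=R.from_euler('xyz',o['orientation'],degrees=True).as_matrix()
im=ctrl.snapshot('wrist')
c=ctrl.camera_params('wrist');f=200/np.tan(np.radians(c['fovy']/2));T=c['T_tool_cam']
def wp(P,p=(0,0,0,0)):
    pt=(P-o['tool_pos'])@M; pc=((pt-T[:3,3])@T[:3,:3])@R.from_rotvec(p[:3]).as_matrix()
    th=np.arctan2(np.hypot(pc[0],pc[1]),pc[2]);ph=np.arctan2(pc[1],pc[0])
    return np.array([c['cx']+f*th*np.cos(ph),c['cy']+f*th*np.sin(ph)])
x,y,a=.5871,-.0767,-.9475
pol=lambda r,k,z:np.array([x+r*np.cos(a+k*np.pi/4),y+r*np.sin(a+k*np.pi/4),z])
# stud tops picked near prediction by colour centroid
hsv=cv2.cvtColor(im,cv2.COLOR_BGR2HSV)
stud={}
for k,(U,V) in eval(sys.argv[2]).items(): stud[k]=np.array([160+(U+.5)/2-.5,60+(V+.5)/2-.5])
q=least_squares(lambda p:np.concatenate([wp(pol(.088,k,.064),p)-v for k,v in stud.items()]),[0,0,0])
print('cam corr',q.x,q.fun.round(2)); 
# pointer: yellow pixels above knob
m=cv2.inRange(hsv,(20,120,80),(35,255,255)); m[230:]=0
pts=np.argwhere(m)[:,::-1].astype(float);pts=pts[(pts[:,1]>138)&(pts[:,1]<203)]
# fit line of pixels to model angle
vx,vy,x0,y0=cv2.fitLine(pts.astype(np.float32),cv2.DIST_L2,0,.01,.01).ravel()
n=np.array([-vy,vx])
for p in ((0,0,0),q.x):
  g=lambda k:[ (wp(pol(.050,k[0],.043+lift),p)-[x0,y0])@n]
  s=least_squares(g,[-2.]);print('pointer angle deg',s.x[0]*45)
E
python3 ov.py 0.0132 "{-2:(433,87),-3:(220,77),-1:(562,242)}" 
```

```text
cam corr [ 0.45807458 -0.78077653  3.0028072 ] [-26.89  44.8   12.95 -23.82  14.68 -22.48]
pointer angle deg -89.57506809759825
pointer angle deg -88.11239353478685
```

```bash
python3 ov.py 0.0132 "{-2:(433,87),-1:(220,77),-3:(562,242)}" 
```

```text
cam corr [ 0.00810456  0.00604342 -0.00270098] [ 0.69 -0.35 -0.61  0.17 -0.09  0.2 ]
pointer angle deg -89.54580688425426
pointer angle deg -89.8613945157304
```

carry_out:
  linear:
    - [0,0,0.02]
    - [0,0,0.02]
    - [0,0,0.02]
    - [0,0,0.02]
    - [0,0,0.02]
  twist: [-1.5,-3.5,-5.5,-5.5,-5.5]

```text
clock: 12.55
tool_pos: [0.5877, -0.0764, 0.2777]
orientation: [180.0, 0.2, 155.7]
force: [1.8, -3.3, -10.9]
opening: 0.0439
```

carry_out:
  linear:
    - [0,0,0.06]
    - [0,0,0.15]
    - [0,0,0.25]
    - [0,0,0.3]
    - [0,0,0.3]
    - [0,0,0.3]
  twist: [0,0,0,0,0,0]

```text
clock: 13.05
tool_pos: [0.5877, -0.0764, 0.2747]
orientation: [180.0, 0.2, 155.7]
force: [2.8, -3.2, -9.8]
opening: 0.0438
```

```bash
python3 o.py
```

```text
clock 13.05
tool_pos [ 0.5877 -0.0764  0.2747]
orientation [179.963    0.2372 155.6521]
force [ 2.8219 -3.1746 -9.8068]
moment [-1.0034 -1.267  -0.0008]
opening 0.04383362303593258
joint_pos [ 11.5156  19.3756 -19.6779   0.1407 -50.7327 -35.9522]
```

carry_out:
  linear:
    - [0,0,0.06]
    - [0,0,0.15]
    - [0,0,0.25]
    - [0,0,0.3]
    - [0,0,0.3]
    - [0,0,0.3]
  twist: [0,0,0,0,0,0]

```text
clock: 13.55
tool_pos: [0.5878, -0.0764, 0.2717]
orientation: [180.0, 0.2, 155.7]
force: [2.0, -1.9, -7.5]
opening: 0.0436
```

carry_out:
  linear:
    - [0,0,0.06]
    - [0,0,0.15]
    - [0,0,0.25]
    - [0,0,0.3]
    - [0,0,0.3]
    - [0,0,0.3]
  twist: [0,0,0,0,0,0]

```text
clock: 14.05
tool_pos: [0.5878, -0.0764, 0.2686]
orientation: [180.0, 0.2, 155.7]
force: [2.3, -2.2, -7.4]
opening: 0.0439
```

Lift is about 3.8 mm with the spring still pulling normally, so the pointer is in the notch. Last stretch, gently.

carry_out:
  linear:
    - [0,0,0.06]
    - [0,0,0.14]
    - [0,0,0.22]
    - [0,0,0.28]
    - [0,0,0.28]
    - [0,0,0.28]
  twist: [0,0,0,0,0,0]

```text
clock: 14.55
tool_pos: [0.5878, -0.0764, 0.2658]
orientation: [180.0, 0.2, 155.7]
force: [1.5, -2.6, -5.8]
opening: 0.0439
```

carry_out:
  linear:
    - [0,0,0.03]
    - [0,0,0.07]
    - [0,0,0.1]
    - [0,0,0.1]
    - [0,0,0.1]
  twist: [0,0,0,0,0]

```text
clock: 14.97
tool_pos: [0.5878, -0.0764, 0.265]
orientation: [180.0, 0.2, 155.7]
force: [0.9, -1.7, -4.1]
opening: 0.044
```

carry_out:
  linear:
    - [0,0,0]
    - [0,0,0]
    - [0,0,0]
    - [0,0,0]
    - [0,0,0]
    - [0,0,0]
    - [0,0,0]
    - [0,0,0]
    - [0,0,0]
    - [0,0,0]
  twist: [0,0,0,0,0,0,0,0,0,0]
  fingers: 1

```text
clock: 15.8
tool_pos: [0.5878, -0.0764, 0.265]
orientation: [180.0, 0.2, 155.7]
force: [0.9, -0.6, 0.4]
opening: 0.0877
```

carry_out:
  linear:
    - [0,0,-0.5]
    - [0,0,-1.5]
    - [0,0,-3]
    - [0,0,-5]
    - [0,0,-7]
    - [0,0,-9]
    - [0,0,-11]
    - [0,0,-13]
    - [0,0,-14]
    - [0,0,-14]
    - [0,0,-14]
  twist: [0,0,0,0,0,0,0,0,0,0,0]

```text
clock: 16.72
tool_pos: [0.5871, -0.0762, 0.4055]
orientation: [179.9, 0.3, 155.6]
force: [0.1, -0.2, 0.1]
opening: 0.0877
```

```bash
python3 o.py;python3 - <<'E'
from h import *
import cv2
im=ctrl.snapshot('wrist')[60:300,160:480];a=ctrl.snapshot('side')[200:330,270:405]
cv2.imwrite('pics/w4.png',cv2.resize(im,None,fx=2,fy=2));cv2.imwrite('pics/s4.png',cv2.resize(a,None,fx=4.5,fy=4.5,interpolation=cv2.INTER_CUBIC))
E
```

```text
clock 16.7167
tool_pos [ 0.5871 -0.0762  0.4055]
orientation [179.9073   0.292  155.6477]
force [ 0.051  -0.2464  0.1163]
moment [ 0.0834 -0.0595 -0.0039]
opening 0.08769990439702285
joint_pos [ 11.5459  12.6586 -10.2786   0.1046 -66.772  -35.939 ]
```

View pics/w4.png

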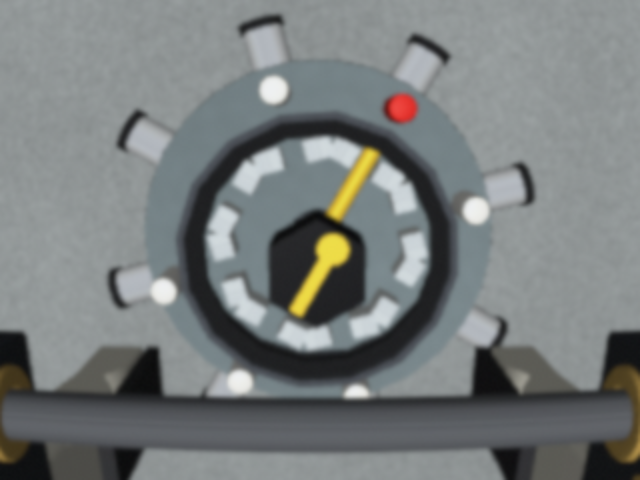

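View pics/s4.png

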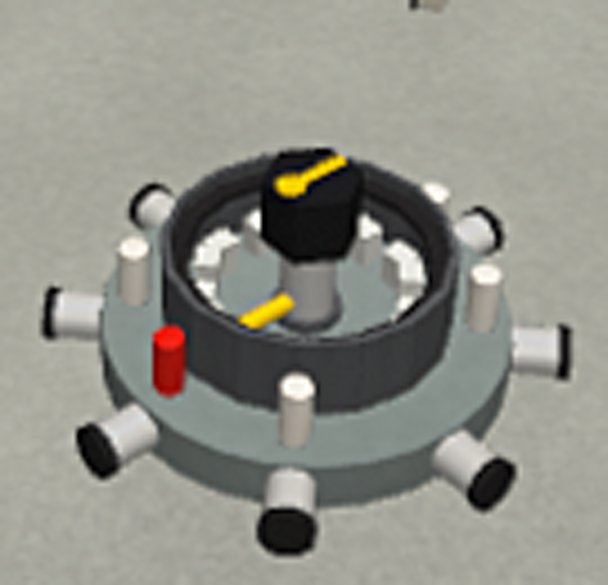

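```bash
python3 - <<'E'
from h import *
import cv2
a=cv2.imread('pics/side0.png').astype(int);b=ctrl.snapshot('side').astype(int)
# knob: brightness column profile at u~338-342 compared between pictures, best vertical shift (sub-pixel)
for u0,u1,v0,v1 in ((331,350,244,262),(331,337,228,262),(334,346,248,268)):
    A=a[v0-6:v1+6,u0:u1].mean((1,2));t=np.arange(v0,v1)
    B=b[v0:v1,u0:u1].mean((1,2));s=np.arange(-4,4.01,.1)
    e=[((np.interp(t+d,np.arange(v0-6,v1+6),A)-B)**2).mean() for d in s];print('shift px (now above start +)',s[np.argmin(e)],min(e))
print(proj('side',[.587,-.077,.116])-proj('side',[.587,-.077,.122]))
E
python3 ov.py 0.0 "{-2:(402,108),-1:(273,90),-3:(476,210),0:(163,291)}" | head -0
python3 o.py | head -1
```

```text
shift px (now above start +) 3.552713678800501e-15 22.690656954276523
shift px (now above start +) 0.6000000000000041 1926.268224400876
shift px (now above start +) 3.552713678800501e-15 21.411844135802472
[[-0.10715118  2.20242976]]
clock 16.9167Exception ignored on flushing sys.stdout:
BrokenPipeError: [Errno 32] Broken pipe
```

```bash
python3 -c "
from plant import ctrl
print(ctrl.close_job())"
```

```text
the job is handed in; nothing more can be done
None
```

The selector is switched: the yellow pointer sits home in the notch at the red stud, and I have handed the job in at about 17 s of the 67 s allowed.

- **Lift:** I gripped the knob on two flats and raised it in small steps. The lip touched lightly at about 14.5 mm, with roughly 4 N of extra force. I then came back 1.5 mm.
- **Turn:** I turned the knob 90° clockwise, the shorter way. The wrist camera put the pointer within 0.5° of the notch.
- **Let down:** I unwound the coupling and lowered the knob in steps. The spring pulled steadily all the way to home height, with nothing resting on the blocks. I then let go and backed 14 cm clear.

**Last checks:**
- The wrist and side pictures show the pointer in the red stud's notch.
- In two of three image comparisons the knob stands at its starting height (0 px shift; 6 mm up would be about 2.2 px). The third read 0.6 px with a very poor match; its window took in the yellow bar on top, which had turned, so I set it aside.
- The force on the arm was near zero after release.
- The arm stayed well clear of the glue bottle, the jar and the screwdriver throughout.

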